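# Collect the good backlight parts into the repair caddy

## Task

Collect the good parts for the television backlight repair into the colour-coded caddy: the LED strip with three clear lenses into the blue bin, the unscorched green driver board into the yellow bin, the black power adapter into the red bin and the aluminium heat sink into the white bin. Lower each part gently rather than dropping it, so that it lies flat and right way up on the floor of its bin, about the middle. Leave the burnt LED strip and the scorched driver board lying where they are.

Things in the scene. Friction and masses are not known exactly. Their poses are not given: they have to be found in the camera images.
- led_strip_mid (a point): The good LED strip, about 50 g. A bar 90 (x) x 18 (y) x 10 mm: aluminium channel with a white top and three 15 mm round domed lenses on it along x, which reach 17 mm above the table; all three lenses clear and undamaged. This point is its centre, half-way up the 10 mm bar (5 mm above its underside); x is its long axis, z up. It lies flat on the table; yaw is arbitrary. Grip it across its y sides.
- burnt_strip_mid (a point): The burnt LED strip, to be left alone. A bar 90 (x) x 18 (y) x 10 mm: aluminium channel with a white top and three 15 mm round domed lenses on it along x, which reach 17 mm above the table; two of the three lenses are black, with dark scorching on the bar around them. This point is its centre, 5 mm above its underside.
- driver_board_mid (a point): The good driver board, about 80 g. A circuit board on a white plastic base 70 (x) x 42 (y) x 12 mm, green on top, components up to 22 mm above the table; no scorching, two silver capacitors at one end. This point is its centre, half-way up the 12 mm base (6 mm above its underside); x is its long axis, z up. It lies flat on the table; yaw is arbitrary. Grip it across its y sides.
- burnt_board_mid (a point): The scorched driver board, to be left alone. A circuit board on a white plastic base 70 (x) x 42 (y) x 12 mm, green on top, components up to 22 mm above the table; nearly half of its top is burnt black. This point is its centre, 6 mm above its underside.
- adapter_mid (a point): The black power adapter, about 180 g: a rounded black plastic block 76 (x) x 40 (y) x 28 mm high. This point is its centre, half-way up (14 mm above its underside); x is its long axis, z up. It lies flat on the table; yaw is arbitrary. Grip it across its y sides.
- heat_sink_mid (a point): The aluminium heat sink, about 90 g: a bare metal block with upright fins, 50 (x) x 36 (y) x 24 mm high. This point is its centre, half-way up (12 mm above its underside); x is its long axis, z up. It lies flat on the table; yaw is arbitrary. Grip it across its y sides.
- bin_blue: The blue plastic bin, open on top, fixed in the caddy, which is fixed to the bench: 112 (its x) x 90 (its y) x 28 mm high outside, walls and floor 2.5 mm, so 107 x 85 mm inside. Origin: centre of its underside, 4 mm above the table; z up. The four bins stand two by two in one grey caddy (236 x 192 mm) and share its heading; which bin is in which corner changes.
- bin_yellow: The yellow plastic bin, open on top, fixed in the caddy, which is fixed to the bench: 112 (its x) x 90 (its y) x 28 mm high outside, walls and floor 2.5 mm, so 107 x 85 mm inside. Origin: centre of its underside, 4 mm above the table; z up. The four bins stand two by two in one grey caddy (236 x 192 mm) and share its heading; which bin is in which corner changes.
- bin_red: The red plastic bin, open on top, fixed in the caddy, which is fixed to the bench: 112 (its x) x 90 (its y) x 28 mm high outside, walls and floor 2.5 mm, so 107 x 85 mm inside. Origin: centre of its underside, 4 mm above the table; z up. The four bins stand two by two in one grey caddy (236 x 192 mm) and share its heading; which bin is in which corner changes.
- bin_white: The white plastic bin, open on top, fixed in the caddy, which is fixed to the bench: 112 (its x) x 90 (its y) x 28 mm high outside, walls and floor 2.5 mm, so 107 x 85 mm inside. Origin: centre of its underside, 4 mm above the table; z up. The four bins stand two by two in one grey caddy (236 x 192 mm) and share its heading; which bin is in which corner changes.

How it is judged (in metres and radians):
At the end, for the whole second after the job is handed in: LED strip in blue bin, board in yellow, adapter in red, heat sink in white: each centre within 35 mm of the bin centre, at rest, upright and flat on the bin floor (0.15 rad, height within 6 mm); burnt strip and scorched board within 25 mm of their starts (horizontal distance between led_strip_mid and bin_blue below 0.035 m and z of led_strip_mid in the frame of bin_blue between 0.0015 and 0.0135 m and angle between each of led_strip_mid, driver_board_mid, adapter_mid, heat_sink_mid's own z axis and vertical below 0.15 rad and linear speed of each of led_strip, driver_board, adapter, heat_sink below 0.02 m/s and angular speed of each of led_strip, driver_board, adapter, heat_sink below 0.2 rad/s and horizontal distance between driver_board_mid and bin_yellow below 0.035 m and z of driver_board_mid in the frame of bin_yellow between 0.0025 and 0.0145 m and horizontal distance between adapter_mid and bin_red below 0.035 m and z of adapter_mid in the frame of bin_red between 0.0105 and 0.0225 m and horizontal distance between heat_sink_mid and bin_white below 0.035 m and z of heat_sink_mid in the frame of bin_white between 0.0085 and 0.0205 m and distance of each of burnt_strip_mid, burnt_board_mid from where it was at the start of the episode below 0.025 m); the robot touches nothing.
It fails at once if the led strip is dropped or slammed into its bin (faster than 0.7 m/s at the bin floor) (horizontal distance between led_strip_mid and bin_blue below 0.05 m and z of led_strip_mid in the frame of bin_blue below 0.0275 m and linear speed of led_strip above 0.7 m/s).
It fails at once if the driver board is dropped or slammed into its bin (faster than 0.7 m/s at the bin floor) (horizontal distance between driver_board_mid and bin_yellow below 0.05 m and z of driver_board_mid in the frame of bin_yellow below 0.0285 m and linear speed of driver_board above 0.7 m/s).
It fails at once if the adapter is dropped or slammed into its bin (faster than 0.7 m/s at the bin floor) (horizontal distance between adapter_mid and bin_red below 0.05 m and z of adapter_mid in the frame of bin_red below 0.0365 m and linear speed of adapter above 0.7 m/s).
It fails at once if the heat sink is dropped or slammed into its bin (faster than 0.7 m/s at the bin floor) (horizontal distance between heat_sink_mid and bin_white below 0.05 m and z of heat_sink_mid in the frame of bin_white below 0.0345 m and linear speed of heat_sink above 0.7 m/s).
It also fails if it takes over 106 s, if anything falls off the work surface, if the arm or the gripper's body presses on something with over 40 N, if the wrist force passes 120 N, or if a joint passes its speed limit or range.

## Robot

A 6-joint arm with a two-finger parallel gripper is mounted at the origin on the work surface. World frame = base frame: x ahead of the robot, y to its left, z up, the work surface at z = 0. Lengths are in m, angles in degrees, forces in N, time in s.
With the tool pointing down it reaches from about 0.25 to 0.725 m from the base axis. Payload 9.7 kg.
Tool frame: the origin (TCP) lies at the very end of the fingers, on their centre line; the grasp point (between the pads) lies 19 mm behind it (bot.grip_point_offset is the distance from the TCP to the grasp point, in m); y points along the fingers, x is the direction in which the jaws open and shut, and the axes are right-handed (so a half turn about y gives the same grasp; the last joint's range is limited). The gripper opens to 85 mm and grips with 20 to 120 N. Pads are 22 mm wide; open, the fingers measure 114 mm over their backs; the gripper's body (76 mm by 85 mm) begins 54 mm behind the grasp point. The pads swing forward as they close: fully open they stand 13 mm farther back than shut.
Start: joints at [-63.885, 4.979, 10.078, 95.1, 0, 90], TCP at [0.242, -0.494, 0.231] pointing down, gripper open.
Joint ranges: [-179.16, 179.16], [-48.56, 103.87], [-65.8, 70.77], [-126.05, 130.52], [-82.76, 87.17], [-180, 180]. Speed limits (degrees/s): [127.2, 127.2, 147.25, 180, 180, 180].

## Interface

Orientations are given as [roll, pitch, yaw] about the fixed x, y, z axes, in that order (R = Rz(yaw) Ry(pitch) Rx(roll)).
In Python, from workcell import bot gives the robot as it stands.
- The arm moves only by the shell command python3 -m inch 'ROWS' [FORCE]. ROWS is JSON, a list of rows, each a list of 3 entries, a list of its own where there are three numbers: the shift along the tool's x, y, z in mm, then the turn, a rotation vector about the tool's x, y, z in rad, then the finger opening in mm, from 0 to 85.4. In form: [[[x, y, z], [ax, ay, az], grip], ...]. A call has 1 to 20 rows; each row is the pose to reach, as a shift and turn from the pose measured when the call began, along the tool's axes at that moment; what a row does not reach only later rows make up. A row lasts 1/10 s, in which the tool goes at most 50 mm and 8.59 degrees, less where a joint would pass 70% of its speed; a pose out of reach is approached as far as the arm can. A call with a gripper value outside its range is refused whole. The fingers move at their own pace and stop on an object; FORCE is the grip in N (left out, the last holds). Time passes only in rows, so rows that repeat a pose let the fingers close. It gives the time, the measured TCP pose, the force and the opening at its end, in the units of the state.
- bot.get_obs(): the state, without advancing time (a new reading comes with each control period).
- bot.camera(name): name is "scene" or "top" or "wrist"; returns a dict with "frame" (480x640x3 uint8, red, green, blue), "mtx" (3x3 intrinsics, pixels), "origin" and "orientation" of the camera in the world. Camera axes: x right, y down, z forward; pixel columns grow to the right and rows downward; lengths in m; the calibration is good to about 2 mm. A picture is of the moment at which its call begins. There is no depth.
- bot.job_done(): hands the job in, once; it reports no verdict.
Trained networks look in a picture, given as the dict that the camera call returned (one of the last four; its "shot" number tells which), for a name from the list of things; names that differ only in an ending like _2 or _b are one class to them, and where a whole thing is asked for, a point or a joint stands for the part that bears it (a point fixed in the world has none). Each returns a list of dicts, best first, with "confidence" (0 to 1); they miss things now and then, are a little off and sometimes report something else, mostly with a low value. They report only what shows in the picture. A call takes as long as a camera call.
- bot.search_frame(picture, name): "box" ([left, top, right, bottom] in pixels, round what is visible of it).
- bot.cut_out(picture, name): "region" (480x640 bool, what is visible of it) and "box" ([left, top, right, bottom] in pixels, round what is visible of it).
The state is a dict: "time": time; "q": joint angles; "qd": joint speeds; "joint_efforts": joint torques, N m; "ee_pos": TCP position; "tcp_rot": TCP orientation; "wrist_force": force on the tool from outside, world axes, zero at the start; "torque": the same for the moment, N m; "opening": finger opening in m.
Only numpy, scipy, OpenCV 4.12 (cv2) and the standard library are available. Lean on these libraries where they do the work, as an engineer would, in place of code of your own. Each camera call takes 0.05 s, during which the arm holds its last target. There are 200 camera calls.

## Working session

There is one attempt and no reset: what is moved stays moved. The work goes in short steps, Python scripts to look and compute and a shell command to move; the robot and the scene stay as the last step left them, time stands still between calls to the robot, and variables do not carry over. Pictures are saved under pics/ and viewed, about 12 in all and at most 16, crops included, and the job is handed in when it is done.

```bash
ls; mkdir -p pics; python3 - <<'E'
from workcell import bot
import cv2,numpy as np
o=bot.get_obs();print({k:np.round(v,3).tolist() for k,v in o.items()})
for n in("top","scene"):
    p=bot.camera(n);cv2.imwrite(f"pics/{n}0.png",p["frame"][:,:,::-1])
    print(n,np.round(p["mtx"],1).tolist(),np.round(p["origin"],3).tolist(),p["orientation"])
    for t in["led_strip_mid","burnt_strip_mid","driver_board_mid","burnt_board_mid","adapter_mid","heat_sink_mid","bin_blue","bin_yellow","bin_red","bin_white"]:
        for d in bot.search_frame(p,t)[:2]:print(t,np.round(d["box"]).tolist(),round(d["confidence"],2))
E
```

```text
pics
{'time': 0.0, 'q': [-63.882, 5.011, 10.033, 95.1, 0.001, 90.001], 'qd': [0.03, 0.05, -0.098, 0.057, 0.033, -0.006], 'joint_efforts': [-0.0, -52.039, 46.481, 0.016, 0.0, -0.0], 'ee_pos': [0.242, -0.494, 0.231], 'tcp_rot': [-89.999, 0.077, -63.883], 'wrist_force': [-0.694, -0.366, -0.066], 'torque': [-0.026, -0.001, 0.032], 'opening': 0.085}
top [[564.3, 0.0, 322.6], [0.0, 564.3, 244.4], [0.0, 0.0, 1.0]] [0.379, 0.018, 0.973] [-169.31021829   -1.21286357  -89.93166845]
led_strip_mid [304.0, 204.0, 356.0, 229.0] 0.71
burnt_strip_mid [498.0, 195.0, 519.0, 247.0] 0.95
driver_board_mid [484.0, 289.0, 518.0, 331.0] 0.78
burnt_board_mid [306.0, 284.0, 340.0, 329.0] 0.65
adapter_mid [400.0, 189.0, 433.0, 237.0] 0.84
heat_sink_mid [398.0, 281.0, 428.0, 314.0] 0.65
bin_blue [98.0, 200.0, 162.0, 268.0] 0.56
bin_yellow [92.0, 267.0, 156.0, 339.0] 0.65
bin_yellow [488.0, 290.0, 517.0, 333.0] 0.54
bin_red [156.0, 204.0, 216.0, 273.0] 0.72
bin_red [308.0, 282.0, 336.0, 328.0] 0.15
bin_white [487.0, 291.0, 516.0, 332.0] 0.65
bin_white [145.0, 269.0, 209.0, 343.0] 0.58
scene [[584.4, 0.0, 311.5], [0.0, 584.4, 238.6], [0.0, 0.0, 1.0]] [1.132, -0.116, 0.892] [-145.11177598    0.20787079   76.79981161]
led_strip_mid [280.0, 266.0, 325.0, 300.0] 0.77
burnt_strip_mid [115.0, 292.0, 128.0, 344.0] 0.76
burnt_strip_mid [394.0, 199.0, 458.0, 266.0] 0.62
driver_board_mid [114.0, 222.0, 145.0, 257.0] 0.65
driver_board_mid [394.0, 201.0, 463.0, 264.0] 0.46
burnt_board_mid [282.0, 196.0, 303.0, 231.0] 0.6
adapter_mid [204.0, 277.0, 232.0, 322.0] 0.82
heat_sink_mid [203.0, 216.0, 227.0, 243.0] 0.97
bin_blue [445.0, 193.0, 510.0, 254.0] 0.65
bin_yellow [428.0, 150.0, 488.0, 200.0] 0.66
bin_red [392.0, 200.0, 459.0, 262.0] 0.62
bin_white [382.0, 155.0, 442.0, 215.0] 0.78
bin_white [203.0, 278.0, 232.0, 323.0] 0.39
```

```bash
python3 -c "
import cv2;i=cv2.imread('pics/top0.png')[170:360,80:540];cv2.imwrite('pics/t1.png',cv2.resize(i,(800,330),interpolation=cv2.INTER_CUBIC))"
```

```text
(no output)
```

View pics/t1.png

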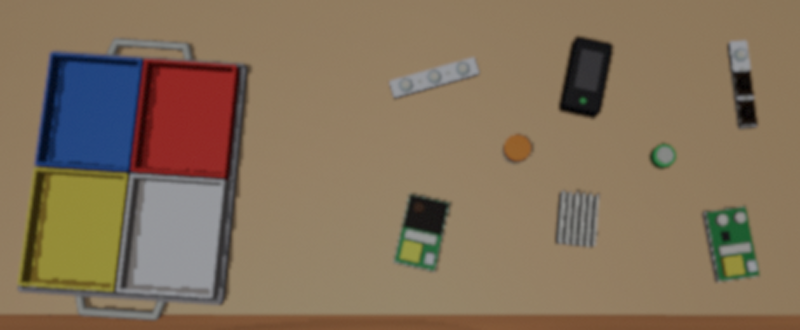

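View pics/scene0.png

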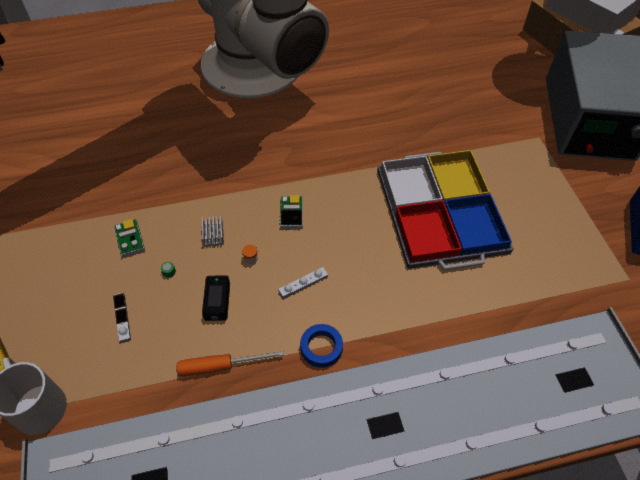

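```bash
cat > h.py <<'E'
from workcell import bot
import cv2,numpy as np
from scipy.spatial.transform import Rotation as R
def proj(p,uv,z):
    uv=np.atleast_2d(uv).astype(float);d=np.c_[uv,np.ones(len(uv))]@np.linalg.inv(p["mtx"]).T
    d=d@R.from_euler("xyz",p["orientation"],degrees=True).as_matrix().T
    o=np.array(p["origin"]);return o+d*((z-o[2])/d[:,2])[:,None]
def rect(p,mask,z):
    c=max(cv2.findContours(mask.astype(np.uint8),0,1)[0],key=cv2.contourArea)[:,0]
    w=proj(p,c,z)[:,:2]*1000
    (c,s,a)=cv2.minAreaRect(w.astype(np.float32))
    if s[0]<s[1]:s=s[::-1];a+=90
    return np.round(c,1),np.round(s,1),round((a+90)%180-90,1)   # mm; a=yaw of long axis
E
python3 - <<'E'
from h import *
p=bot.camera("top");g=p["frame"].copy()
Z=dict(led_strip_mid=.01,driver_board_mid=.012,burnt_strip_mid=.01,burnt_board_mid=.012,adapter_mid=.024,heat_sink_mid=.022,bin_blue=.032,bin_yellow=.032,bin_red=.032,bin_white=.032)
for t,z in Z.items():
    for d in bot.cut_out(p,t)[:2]:
        print(t,*rect(p,d["region"],z),d["box"],round(d["confidence"],2))
        g[d["region"]]=g[d["region"]]//2+np.array([127,0,127],np.uint8)
cv2.imwrite("pics/t2.png",cv2.resize(g[170:360,80:540],(800,330))[:,:,::-1])
E
```

```text
led_strip_mid [614.2 -13.6] [91.  20.4] -73.8 [304.1, 204.3, 355.6, 228.7] 0.57
driver_board_mid [ 447.5 -304.4] [71.3 45.5] 8.0 [486.4, 290.2, 517.9, 331.3] 0.64
driver_board_mid [461.2 336. ] [114.2  94.4] -2.8 [90.5, 266.6, 155.8, 337.6] 0.28
burnt_strip_mid [ 610.6 -325.7] [91.4 23.7] 3.2 [500.6, 193.5, 518.8, 243.4] 0.82
burnt_strip_mid [ 471.7 -154. ] [51.1 39.7] -6.2 [396.5, 277.5, 425.2, 311.1] 0.21
burnt_board_mid [458.6  -0.7] [70.3 42. ] -10.8 [308.7, 282.4, 337.8, 328.2] 0.57
adapter_mid [ 614.  -164.7] [80.1 42.5] -13.4 [399.6, 188.7, 433.2, 236.8] 0.91
adapter_mid [573.6 324.9] [117.8  96.5] -3.5 [99.8, 200.9, 162.3, 269.0] 0.72
heat_sink_mid [ 470.9 -152. ] [51.2 39.4] -6.2 [396.2, 280.2, 425.8, 315.5] 0.95
heat_sink_mid [ 606.  -321.7] [90.3 21.3] 4.1 [500.7, 195.5, 516.6, 245.3] 0.39
bin_blue [572.4 322.2] [115.6  95.8] -3.5 [100.3, 200.7, 162.4, 268.9] 0.69
bin_yellow [459.3 329.4] [112.1  93.3] -3.6 [90.2, 265.9, 154.4, 338.3] 0.87
bin_red [566.  228.3] [116.6  95.4] -3.2 [157.8, 204.9, 218.8, 275.5] 0.91
bin_red [461.  329.3] [115.   94.9] -3.1 [91.6, 264.6, 156.4, 337.8] 0.75
bin_white [453.4 235.1] [115.1  97.6] -4.1 [145.8, 270.4, 210.7, 341.3] 0.57
```

View pics/t2.png

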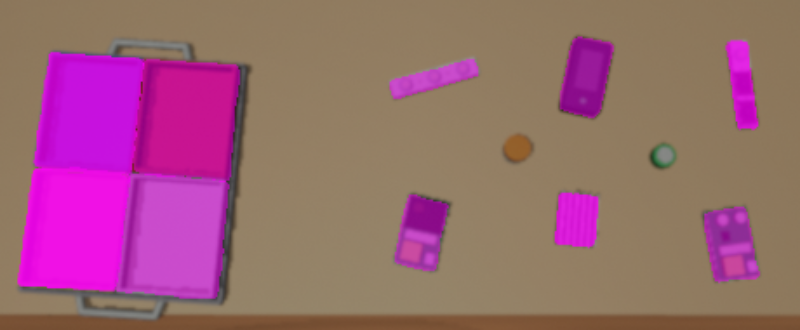

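```bash
cat > d.py <<'E'
import sys
from h import *
x,y,z,a=map(float,sys.argv[1:5]);o=bot.get_obs()
R0=R.from_euler("xyz",o["tcp_rot"],degrees=True);Rt=R.from_euler("xyz",[-90,0,a],degrees=True)
print("t",round(o["time"],2),"q",np.round(o["q"],0),"grip",round(o["opening"]*1000,1),"F",np.round(o["wrist_force"],1))
print("now",np.round(np.array(o["ee_pos"])*1000,1),"shift",np.round(R0.inv().apply(np.array([x,y,z])-np.array(o["ee_pos"])*1000),1),"turn",np.round((R0.inv()*Rt).as_rotvec(),3))
E
python3 d.py 447 -304 120 -82
```

```text
t 1.65 q [-64.   5.  10.  95.   0.  90.] grip 85.6 F [-0.3 -0.   0.4]
now [ 242.1 -493.8  231.3] shift [-80.2 111.3 267.5] turn [-0.     0.316 -0.   ]
```

```bash
python3 -m inch '[[[-10,14,33],[0,0.06,0],85],[[-24,34,80],[0,0.15,0],85],[[-40,56,134],[0,0.24,0],85],[[-54,75,181],[0,0.316,0],85],[[-68,95,227],[0,0.316,0],85],[[-78,108,258],[0,0.316,0],85],[[-80.2,111.3,267.5],[0,0.316,0],85],[[-80.2,111.3,267.5],[0,0.316,0],85],[[-80.2,111.3,267.5],[0,0.316,0],85],[[-80.2,111.3,267.5],[0,0.316,0],85]]' 40
python3 - <<'E'
from h import *
p=bot.camera("wrist");cv2.imwrite("pics/w1.png",p["frame"][:,:,::-1])
for d in bot.cut_out(p,"driver_board_mid")[:1]:print(*rect(p,d["region"],.012),d["box"],d["confidence"])
E
python3 d.py 447 -304 4 -82
```

```text
time: 2.65
ee_pos: [0.4465, -0.3052, 0.1208]
tcp_rot: [-90.0, -0.0, -82.1]
wrist_force: [-0.5, -0.6, 0.3]
opening: 0.0853
[ 449.8 -305.9] [71.3 43.1] 8.4 [284.6, 181.3, 347.5, 278.5] 0.71
t 2.75 q [-34.   3.  -4.  83.  -0. 138.] grip 85.1 F [ 0.1 -0.8  0. ]
now [ 446.5 -305.2  120.7] shift [ -1.2 116.7   0.6] turn [-0.001 -0.002  0.001]
```

View pics/w1.png

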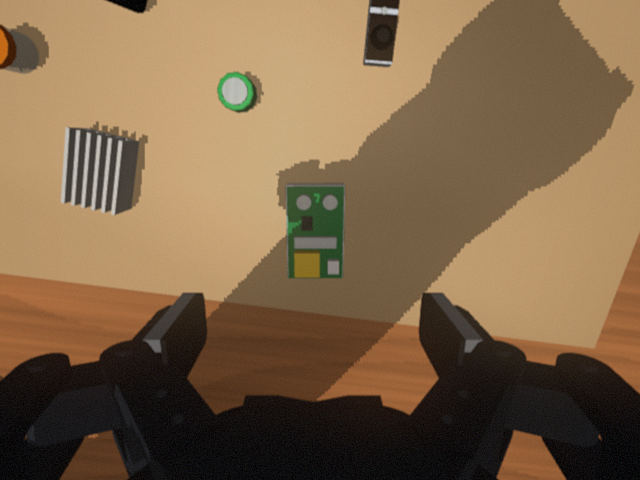

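```bash
python3 -m inch '[[[-1,30,2],[0,-1.57,0],80],[[-1,30,2],[0,-1.57,0],80],[[-1,30,2],[0,-1.57,0],80],[[-1,30,2],[0,-1.57,0],80],[[-1,30,2],[0,-1.57,0],80],[[-1,30,2],[0,-1.57,0],80],[[-1,30,2],[0,-1.57,0],80],[[-1,30,2],[0,-1.57,0],80],[[-1,30,2],[0,-1.57,0],80],[[-1,30,2],[0,-1.57,0],80],[[-1,30,2],[0,-1.57,0],80],[[-1,30,2],[0,-1.57,0],80]]'
python3 d.py 448.5 -305 3 98.2
```

```text
time: 3.95
ee_pos: [0.4479, -0.3048, 0.0911]
tcp_rot: [-90.1, -0.1, 7.8]
wrist_force: [-0.2, -0.9, -0.1]
opening: 0.0803
t 3.95 q [-34.   3.  -7.  79.  -0.  48.] grip 80.3 F [-0.2 -0.9 -0.1]
now [ 447.9 -304.8   91.1] shift [ 0.4 88.1 -0.2] turn [ 0.002 -1.577 -0.   ]
```

```bash
python3 -m inch '[[[0,10,0],[0,-1.577,0],65],[[0,20,0],[0,-1.577,0],65],[[0,20,0],[0,-1.577,0],65],[[0,20,0],[0,-1.577,0],65],[[0,20,0],[0,-1.577,0],65],[[0,20,0],[0,-1.577,0],65],[[0,20,0],[0,-1.577,0],65],[[0,20,0],[0,-1.577,0],65],[[0,20,0],[0,-1.577,0],65],[[0,20,0],[0,-1.577,0],65],[[0,20,0],[0,-1.577,0],65],[[0,40,0],[0,-1.577,0],65],[[0,60,0],[0,-1.577,0],65],[[0,75,0],[0,-1.577,0],65],[[0,84,0],[0,-1.577,0],65],[[0,87.5,0],[0,-1.577,0],65],[[0,87.5,0],[0,-1.577,0],65],[[0,87.5,0],[0,-1.577,0],65]]'
python3 - <<'E'
from h import *
p=bot.camera("wrist");cv2.imwrite("pics/w2.png",p["frame"][:,:,::-1])
E
python3 d.py 448.5 -305 3 98.2
```

```text
time: 5.75
ee_pos: [0.4484, -0.3052, 0.0044]
tcp_rot: [-90.1, 0.1, 98.2]
wrist_force: [-0.1, 1.4, 0.5]
opening: 0.065
t 5.8 q [-34.   6. -14.  70.  -0. -42.] grip 64.9 F [-0.4 -0.5 -0.2]
now [ 448.5 -305.2    4.5] shift [ 0.2  1.5 -0. ] turn [ 0.002 -0.    -0.002]
```

View pics/w2.png

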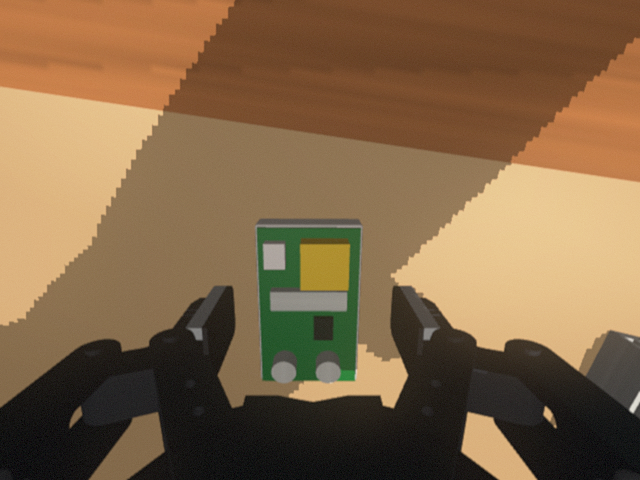

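```bash
python3 -m inch '[[[0,1,0],[0,0,0],36],[[0,1,0],[0,0,0],36],[[0,1,0],[0,0,0],36],[[0,1,0],[0,0,0],36],[[0,1,0],[0,0,0],36],[[0,1,0],[0,0,0],36],[[0,-5,0],[0,0,0],36],[[0,-25,0],[0,0,0],36],[[0,-55,0],[0,0,0],36],[[0,-90,0],[0,0,0],36],[[0,-110,0],[0,0,0],36],[[0,-115,0],[0,0,0],36],[[0,-115,0],[0,0,0],36]]' 40
python3 d.py 459.5 329.5 90 86.5
```

```text
time: 7.1
ee_pos: [0.4484, -0.3051, 0.1197]
tcp_rot: [-90.1, 0.2, 98.2]
wrist_force: [0.4, 0.5, -1.4]
opening: 0.0407
t 7.1 q [-34.   3.  -4.  82.  -0. -42.] grip 40.7 F [ 0.4  0.5 -1.4]
now [ 448.4 -305.1  119.7] shift [ 626.6   28.3 -101.2] turn [ 0.003  0.204 -0.002]
```

```bash
python3 -m inch '[[[15,0,-2],[0,0.02,0],36],[[45,0,-7],[0,0.05,0],36],[[85,0,-14],[0,0.08,0],36],[[130,0,-21],[0,0.11,0],36],[[178,0,-29],[0,0.14,0],36],[[226,0,-36],[0,0.17,0],36],[[274,0,-44],[0,0.2,0],36],[[322,0,-52],[0,0.204,0],36],[[370,0,-60],[0,0.204,0],36],[[418,0,-67],[0,0.204,0],36],[[466,0,-75],[0,0.204,0],36],[[514,0,-83],[0,0.204,0],36],[[560,5,-90],[0,0.204,0],36],[[596,12,-96],[0,0.204,0],36],[[616,20,-99],[0,0.204,0],36],[[625,26,-101],[0,0.204,0],36],[[626.6,28,-101.2],[0,0.204,0],36],[[626.6,28,-101.2],[0,0.204,0],36],[[626.6,28,-101.2],[0,0.204,0],36],[[626.6,28,-101.2],[0,0.204,0],36]]'
python3 - <<'E'
from h import *
p=bot.camera("wrist");cv2.imwrite("pics/w3.png",p["frame"][:,:,::-1])
for n in["bin_yellow","bin_white"]:
  for d in bot.cut_out(p,n)[:1]:print(n,*rect(p,d["region"],.032),d["box"],d["confidence"])
E
python3 d.py 459 329 11 86.5
```

```text
time: 9.1
ee_pos: [0.4599, 0.3286, 0.0909]
tcp_rot: [-90.2, 0.1, 86.4]
wrist_force: [0.3, 0.4, -0.5]
opening: 0.0406
bin_yellow [442.6 331.5] [90.4 79.3] 86.3 [233.3, 157.9, 399.0, 294.7] 0.66
bin_white [453.2 239.6] [112.3  93.5] -3.7 [68.7, 156.5, 240.9, 339.9] 0.62
t 9.25 q [36.  7. -4. 80. -0. 39.] grip 40.4 F [ 0.5 -0.9 -0.7]
now [459.8 329.1  90.8] shift [ 0.  79.8  1.1] turn [ 0.004 -0.001 -0.002]
```

View pics/w3.png

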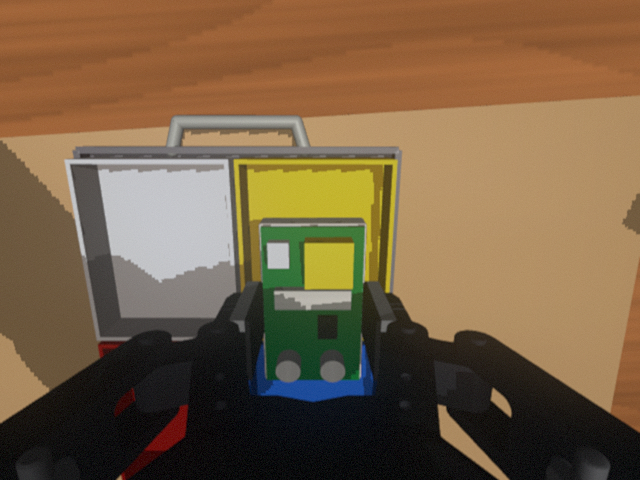

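```bash
python3 -m inch '[[[2,10,1],[0,0,0],36],[[2,25,1],[0,0,0],36],[[2,40,1],[0,0,0],36],[[2,52,1],[0,0,0],36],[[2,61,1],[0,0,0],36],[[2,68,1],[0,0,0],36],[[2,73,1],[0,0,0],36],[[2,76,1],[0,0,0],36],[[2,78,1],[0,0,0],36],[[2,79.5,1],[0,0,0],36],[[2,80,1],[0,0,0],36],[[2,80,1],[0,0,0],36]]'
python3 d.py 459 331 11 86.5
```

```text
time: 10.45
ee_pos: [0.4593, 0.331, 0.011]
tcp_rot: [-90.2, 0.1, 86.4]
wrist_force: [-0.1, -0.5, -0.4]
opening: 0.0406
t 10.45 q [ 36.   9. -10.  71.  -0.  39.] grip 40.6 F [-0.1 -0.5 -0.4]
now [459.3 331.   11. ] shift [-0.1 -0.   0.3] turn [ 0.004 -0.001 -0.001]
```

```bash
python3 -m inch '[[[0,0.7,0],[0,0,0],36],[[0,0.7,0],[0,0,0],48],[[0,0.7,0],[0,0,0],48],[[0,0.7,0],[0,0,0],48],[[0,0.7,0],[0,0,0],48],[[0,-4,0],[0,0,0],48],[[0,-15,0],[0,0,0],48],[[0,-40,0],[0,0,0],48],[[0,-75,0],[0,0,0],48],[[0,-105,0],[0,0,0],48],[[0,-120,0],[0,0,0],48],[[0,-120,0],[0,0,0],48]]'
python3 d.py 471.5 -153 90 83.8
```

```text
time: 11.65
ee_pos: [0.4598, 0.3319, 0.1336]
tcp_rot: [-90.4, -0.1, 86.4]
wrist_force: [0.2, 0.2, -0.3]
opening: 0.0479
t 11.65 q [36.  6.  0. 84. -0. 39.] grip 47.9 F [ 0.2  0.2 -0.3]
now [459.8 331.9 133.6] shift [-483.3   43.3  -41.4] turn [0.007 0.046 0.001]
```

Board released. Next the heat sink.

```bash
python3 -m inch '[[[-15,0,-1],[0,0.046,0],48],[[-45,0,-4],[0,0.046,0],65],[[-85,0,-7],[0,0.046,0],65],[[-130,0,-11],[0,0.046,0],65],[[-178,0,-15],[0,0.046,0],65],[[-226,0,-19],[0,0.046,0],65],[[-274,0,-24],[0,0.046,0],65],[[-322,0,-28],[0,0.046,0],65],[[-370,0,-32],[0,0.046,0],65],[[-415,10,-36],[0,0.046,0],65],[[-450,20,-39],[0,0.046,0],65],[[-472,32,-40],[0,0.046,0],65],[[-481,40,-41],[0,0.046,0],65],[[-483.3,43,-41.4],[0,0.046,0],65],[[-483.3,43,-41.4],[0,0.046,0],65],[[-483.3,43,-41.4],[0,0.046,0],65]]'
python3 - <<'E'
from h import *
p=bot.camera("wrist");cv2.imwrite("pics/w4.png",p["frame"][:,:,::-1])
for d in bot.cut_out(p,"heat_sink_mid")[:1]:print(*rect(p,d["region"],.022),d["box"],d["confidence"])
p=bot.camera("top");cv2.imwrite("pics/t4.png",p["frame"][:,:,::-1])
for d in bot.cut_out(p,"driver_board_mid")[:2]:print(*rect(p,d["region"],.018),d["box"],d["confidence"])
a=cv2.imread("pics/w4.png");b=cv2.imread("pics/t4.png")[180:360,80:240]
cv2.imwrite("pics/c4.png",np.hstack([cv2.resize(a,(400,300)),cv2.resize(b,(267,300))]))
E
python3 d.py 471.5 -153 6 83.8
```

```text
time: 13.25
ee_pos: [0.4716, -0.1521, 0.0905]
tcp_rot: [-90.4, -0.1, 83.9]
wrist_force: [0.3, 0.8, 0.2]
opening: 0.0654
[ 470.1 -153.3] [54.6 36.9] -6.2 [281.3, 203.7, 339.8, 293.4] 0.98
[458.3 331. ] [72.4 46.9] -3.2 [111.9, 280.5, 141.3, 325.5] 0.93
[458.2  -1. ] [69.7 41.6] -12.4 [306.9, 282.4, 338.6, 327.5] 0.47
t 13.45 q [-18.  -3. -14.  79.   0. -12.] grip 65.3 F [ 0.2  0.2 -0.2]
now [ 471.8 -152.3   90.8] shift [-0.8 84.8  0.9] turn [0.008 0.001 0.002]
```

View pics/c4.png

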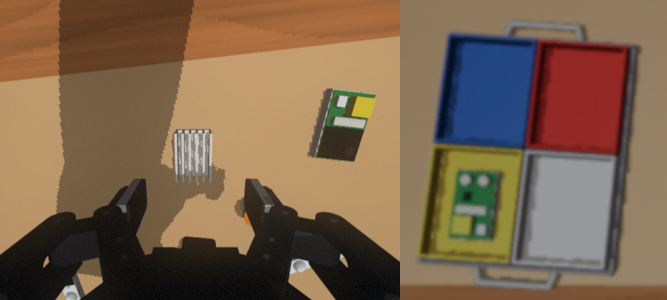

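```bash
python3 -m inch '[[[-1,20,0],[0,0,0],62],[[-1,45,0],[0,0,0],62],[[-1,65,0],[0,0,0],62],[[-1,78,0],[0,0,0],62],[[-1,85,0],[0,0,0],62],[[-1,85,0],[0,0,0],30],[[-1,85,0],[0,0,0],30],[[-1,85,0],[0,0,0],30],[[-1,85,0],[0,0,0],30],[[-1,85,0],[0,0,0],30],[[-1,85,0],[0,0,0],30],[[-1,85,0],[0,0,0],30],[[-1,80,0],[0,0,0],30],[[-1,60,0],[0,0,0],30],[[-1,25,0],[0,0,0],30],[[-1,-10,0],[0,0,0],30],[[-1,-25,0],[0,0,0],30],[[-1,-29,0],[0,0,0],30],[[-1,-29,0],[0,0,0],30]]' 40
python3 d.py 453.5 237 90 86.5
```

```text
time: 15.35
ee_pos: [0.4714, -0.1533, 0.1192]
tcp_rot: [-90.4, -0.1, 83.9]
wrist_force: [0.3, -0.1, -1.1]
opening: 0.035
t 15.35 q [-18.  -4. -11.  82.   0. -12.] grip 35.0 F [ 0.3 -0.1 -1.1]
now [ 471.4 -153.3  119.2] shift [386.2  29.4  59.7] turn [ 0.008 -0.046  0.001]
```

```bash
python3 -m inch '[[[15,0,2],[0,-0.046,0],30],[[45,0,7],[0,-0.046,0],30],[[85,0,13],[0,-0.046,0],30],[[130,0,20],[0,-0.046,0],30],[[178,0,27],[0,-0.046,0],30],[[226,0,35],[0,-0.046,0],30],[[274,0,42],[0,-0.046,0],30],[[320,5,49],[0,-0.046,0],30],[[355,12,55],[0,-0.046,0],30],[[376,20,58],[0,-0.046,0],30],[[385,26,59.5],[0,-0.046,0],30],[[386.2,29,59.7],[0,-0.046,0],30],[[386.2,29,59.7],[0,-0.046,0],30],[[386.2,29,59.7],[0,-0.046,0],30],[[386.2,29,59.7],[0,-0.046,0],30]]'
python3 d.py 453.5 237 12 86.5
```

```text
time: 16.85
ee_pos: [0.4538, 0.2362, 0.0908]
tcp_rot: [-90.5, -0.1, 86.4]
wrist_force: [-0.2, 0.3, -0.8]
opening: 0.0352
t 16.85 q [ 28.  -1. -12.  79.  -0.  31.] grip 35.2 F [-0.2  0.3 -0.8]
now [453.8 236.2  90.8] shift [ 0.6 78.8  1. ] turn [ 0.008 -0.001  0.001]
```

```bash
python3 -m inch '[[[0.6,10,1],[0,0,0],30],[[0.6,25,1],[0,0,0],30],[[0.6,40,1],[0,0,0],30],[[0.6,52,1],[0,0,0],30],[[0.6,61,1],[0,0,0],30],[[0.6,68,1],[0,0,0],30],[[0.6,73,1],[0,0,0],30],[[0.6,76,1],[0,0,0],30],[[0.6,78,1],[0,0,0],30],[[0.6,79,1],[0,0,0],30],[[0.6,79,1],[0,0,0],30],[[0.6,79,1],[0,0,0],43],[[0.6,79,1],[0,0,0],43],[[0.6,79,1],[0,0,0],43],[[0.6,79,1],[0,0,0],43],[[0.6,70,1],[0,0,0],43],[[0.6,50,1],[0,0,0],43],[[0.6,15,1],[0,0,0],43],[[0.6,-20,1],[0,0,0],43],[[0.6,-40,1],[0,0,0],43]]'
python3 d.py 614 -165 100 76.6
```

```text
time: 18.85
ee_pos: [0.4532, 0.2372, 0.1344]
tcp_rot: [-90.6, -0.2, 86.4]
wrist_force: [0.3, -0.2, 0.4]
opening: 0.0428
t 18.85 q [28. -2. -8. 84. -0. 31.] grip 42.8 F [ 0.3 -0.2  0.4]
now [453.2 237.2 134.4] shift [-391.6   35.2 -185.1] turn [0.011 0.172 0.004]
```

```bash
python3 -m inch '[[[-12,0,-6],[0,0.02,0],43],[[-40,0,-19],[0,0.05,0],65],[[-78,0,-37],[0,0.08,0],65],[[-120,0,-57],[0.01,0.11,0],65],[[-162,0,-77],[0.01,0.14,0],65],[[-204,0,-97],[0.01,0.172,0],65],[[-246,0,-117],[0.01,0.172,0],65],[[-288,0,-137],[0.01,0.172,0],65],[[-328,0,-155],[0.01,0.172,0],65],[[-362,10,-171],[0.01,0.172,0],65],[[-382,22,-180],[0.01,0.172,0],65],[[-390,32,-184.5],[0.01,0.172,0.004],65],[[-391.6,35,-185],[0.01,0.172,0.004],65],[[-391.6,35,-185],[0.01,0.172,0.004],65],[[-391.6,35,-185],[0.01,0.172,0.004],65]]'
python3 - <<'E'
from h import *
p=bot.camera("wrist");cv2.imwrite("pics/w5.png",p["frame"][:,:,::-1])
for d in bot.cut_out(p,"adapter_mid")[:1]:print(*rect(p,d["region"],.026),d["box"],d["confidence"])
p=bot.camera("top");cv2.imwrite("pics/t5.png",p["frame"][:,:,::-1])
for d in bot.cut_out(p,"heat_sink_mid")[:1]:print(*rect(p,d["region"],.028),d["box"],d["confidence"])
a=cv2.imread("pics/w5.png");b=cv2.imread("pics/t5.png")[180:360,80:240]
cv2.imwrite("pics/c5.png",np.hstack([cv2.resize(a,(400,300)),cv2.resize(b,(267,300))]))
E
python3 d.py 614 -165 5 76.6
```

```text
time: 20.35
ee_pos: [0.6138, -0.164, 0.1008]
tcp_rot: [-90.1, -0.0, 76.6]
wrist_force: [-1.6, 0.1, 0.7]
opening: 0.065
[452.5 236.5] [50.2 41.1] -1.9 [165.1, 289.9, 196.2, 321.4] 0.81
t 20.55 q [-15.  16.   8.  82.   0.  -2.] grip 65.1 F [0.1 0.8 0.1]
now [ 614.1 -164.4  101. ] shift [-0.7 96.   0.1] turn [0.002 0.001 0.   ]
```

View pics/c5.png

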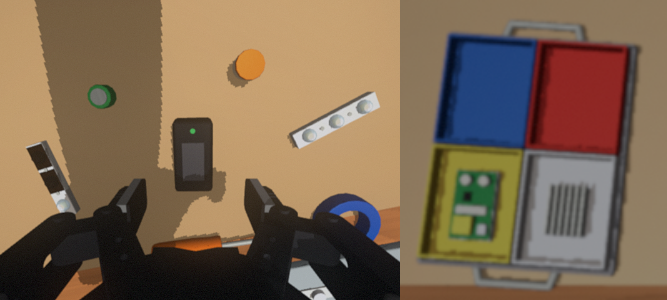

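```bash
python3 -m inch '[[[-0.7,20,0],[0,0,0],65],[[-0.7,45,0],[0,0,0],65],[[-0.7,68,0],[0,0,0],65],[[-0.7,85,0],[0,0,0],65],[[-0.7,93,0],[0,0,0],65],[[-0.7,96,0],[0,0,0],65],[[-0.7,96,0],[0,0,0],34],[[-0.7,96,0],[0,0,0],34],[[-0.7,96,0],[0,0,0],34],[[-0.7,96,0],[0,0,0],34],[[-0.7,96,0],[0,0,0],34],[[-0.7,96,0],[0,0,0],34],[[-0.7,91,0],[0,0,0],34],[[-0.7,70,0],[0,0,0],34],[[-0.7,35,0],[0,0,0],34],[[-0.7,0,0],[0,0,0],34],[[-0.7,-20,0],[0,0,0],34],[[-0.7,-29,0],[0,0,0],34],[[-0.7,-29,0],[0,0,0],34]]' 60
python3 d.py 567 230 90 86.5
```

```text
time: 22.45
ee_pos: [0.6143, -0.1651, 0.1309]
tcp_rot: [-90.2, -0.0, 76.6]
wrist_force: [-0.3, 0.2, -2.2]
opening: 0.0389
t 22.45 q [-15.  16.  11.  85.   0.  -2.] grip 38.9 F [-0.3  0.2 -2.2]
now [ 614.3 -165.1  130.9] shift [373.5  40.5 137.5] turn [ 0.003 -0.172 -0.   ]
```

```bash
python3 -m inch '[[[12,0,4],[0,-0.02,0],34],[[36,0,13],[0,-0.05,0],34],[[70,0,26],[0,-0.08,0],34],[[108,0,40],[0,-0.11,0],34],[[148,0,54],[0,-0.14,0],34],[[188,0,69],[0,-0.172,0],34],[[228,0,84],[0,-0.172,0],34],[[268,0,99],[0,-0.172,0],34],[[306,5,113],[0,-0.172,0],34],[[338,12,124],[0,-0.172,0],34],[[360,22,132],[0,-0.172,0],34],[[371,32,136.5],[0,-0.172,0],34],[[373.5,39,137.5],[0,-0.172,0],34],[[373.5,40.5,137.5],[0,-0.172,0],34],[[373.5,40.5,137.5],[0,-0.172,0],34],[[373.5,40.5,137.5],[0,-0.172,0],34]]'
python3 - <<'E'
from h import *
p=bot.camera("wrist");cv2.imwrite("pics/w6.png",p["frame"][:,:,::-1])
E
python3 d.py 567 230 11.5 86.5
```

```text
time: 24.05
ee_pos: [0.5674, 0.229, 0.0906]
tcp_rot: [-90.2, 0.0, 86.4]
wrist_force: [0.5, 0.2, -1.9]
opening: 0.0389
t 24.1 q [22. 13.  3. 80. -0. 26.] grip 38.7 F [ 0.2  0.4 -1.4]
now [567.5 229.1  90.7] shift [ 0.8 79.2  0.9] turn [ 0.004 -0.001 -0.   ]
```

View pics/w6.png

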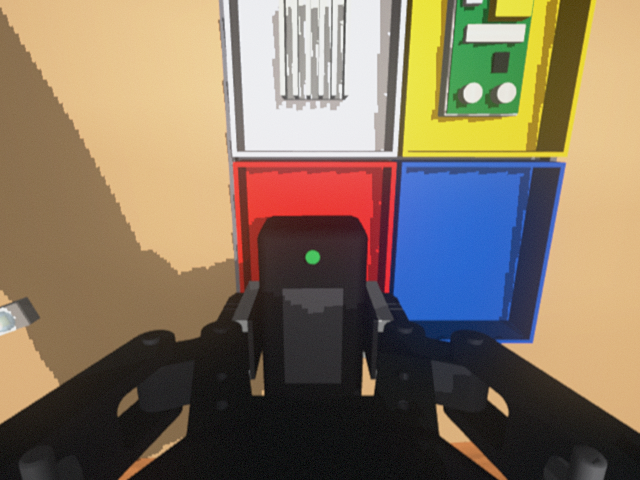

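```bash
python3 -m inch '[[[1.5,10,1],[0,0,0],34],[[1.5,25,1],[0,0,0],34],[[1.5,40,1],[0,0,0],34],[[1.5,52,1],[0,0,0],34],[[1.5,61,1],[0,0,0],34],[[1.5,68,1],[0,0,0],34],[[1.5,73,1],[0,0,0],34],[[1.5,76,1],[0,0,0],34],[[1.5,78,1],[0,0,0],34],[[1.5,79.5,1],[0,0,0],34],[[1.5,79.5,1],[0,0,0],34],[[1.5,79.5,1],[0,0,0],46],[[1.5,79.5,1],[0,0,0],46],[[1.5,79.5,1],[0,0,0],46],[[1.5,79.5,1],[0,0,0],46],[[1.5,70,1],[0,0,0],46],[[1.5,50,1],[0,0,0],46],[[1.5,15,1],[0,0,0],46],[[1.5,-20,1],[0,0,0],46],[[1.5,-40,1],[0,0,0],46]]'
python3 d.py 614 -13.6 100 16.2
```

```text
time: 26.1
ee_pos: [0.5672, 0.231, 0.1347]
tcp_rot: [-90.4, -0.1, 86.4]
wrist_force: [0.5, -0.1, 0.6]
opening: 0.0457
t 26.1 q [22. 12.  8. 85. -0. 26.] grip 45.7 F [ 0.5 -0.1  0.6]
now [567.2 231.  134.7] shift [-241.3   34.7  -61.8] turn [0.006 1.226 0.006]
```

```bash
python3 -m inch '[[[-12,0,-3],[0,0.1,0],46],[[-36,0,-9],[0,0.24,0],46],[[-68,0,-17],[0,0.38,0],45],[[-102,0,-26],[0,0.52,0],45],[[-136,0,-35],[0,0.66,0],45],[[-170,0,-44],[0,0.8,0],45],[[-202,5,-52],[0,0.94,0],45],[[-224,15,-58],[0,1.08,0],45],[[-237,25,-61],[0.006,1.226,0.006],45],[[-241.3,33,-61.8],[0.006,1.226,0.006],45],[[-241.3,34.7,-61.8],[0.006,1.226,0.006],45],[[-241.3,34.7,-61.8],[0.006,1.226,0.006],45],[[-241.3,34.7,-61.8],[0.006,1.226,0.006],45],[[-241.3,34.7,-61.8],[0.006,1.226,0.006],45]]'
python3 - <<'E'
from h import *
p=bot.camera("wrist");cv2.imwrite("pics/w7.png",p["frame"][:,:,::-1])
for d in bot.cut_out(p,"led_strip_mid")[:1]:print(*rect(p,d["region"],.01),d["box"],d["confidence"])
p=bot.camera("top");cv2.imwrite("pics/t7.png",p["frame"][:,:,::-1])
for d in bot.cut_out(p,"adapter_mid")[:1]:print(*rect(p,d["region"],.03),d["box"],d["confidence"])
a=cv2.imread("pics/w7.png");b=cv2.imread("pics/t7.png")[180:360,80:240]
cv2.imwrite("pics/c7.png",np.hstack([cv2.resize(a,(400,300)),cv2.resize(b,(267,300))]))
E
python3 d.py 614 -13.6 3 16.2
```

```text
time: 27.5
ee_pos: [0.6142, -0.0129, 0.1008]
tcp_rot: [-90.0, -0.0, 16.3]
wrist_force: [-0.5, -0.2, -0.0]
opening: 0.0449
[615.4 -12.8] [91.4 18.2] -73.1 [301.9, 177.8, 328.9, 305.6] 0.75
[566.7 229.7] [78.7 44.1] -3.3 [169.4, 215.8, 198.8, 262.9] 0.57
t 27.7 q [-1. 13.  5. 82.  0. 73.] grip 45.0 F [-0.1  1.1 -0.3]
now [614.1 -13.3 100.3] shift [-0.1 97.3 -0.3] turn [-0.  0.  0.]
```

View pics/c7.png

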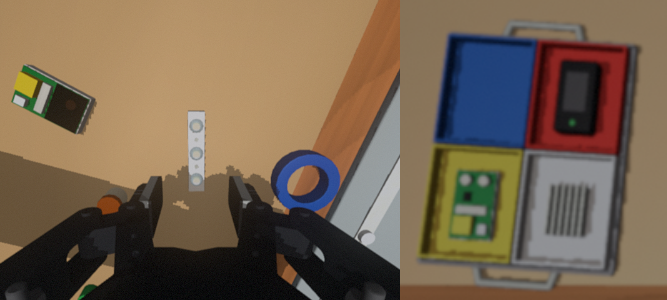

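```bash
python3 -m inch '[[[1,20,0],[0,0,0],40],[[1,45,0],[0,0,0],40],[[1,68,0],[0,0,0],40],[[1,85,0],[0,0,0],40],[[1,94,0],[0,0,0],40],[[1,97,0],[0,0,0],40],[[1,97.3,0],[0,0,0],12],[[1,97.3,0],[0,0,0],12],[[1,97.3,0],[0,0,0],12],[[1,97.3,0],[0,0,0],12],[[1,97.3,0],[0,0,0],12],[[1,97.3,0],[0,0,0],12],[[1,92,0],[0,0,0],12],[[1,70,0],[0,0,0],12],[[1,35,0],[0,0,0],12],[[1,0,0],[0,0,0],12],[[1,-20,0],[0,0,0],12],[[1,-29,0],[0,0,0],12],[[1,-29,0],[0,0,0],12]]' 40
python3 d.py 572.5 323.5 90 86.5
```

```text
time: 29.6
ee_pos: [0.6155, -0.013, 0.1302]
tcp_rot: [-90.0, -0.1, 16.2]
wrist_force: [-0.4, -0.3, -1.3]
opening: 0.0164
t 29.6 q [-1. 13.  8. 85.  0. 73.] grip 16.4 F [-0.4 -0.3 -1.3]
now [615.5 -13.  130.2] shift [ 52.7  40.2 335.2] turn [ 1.000e-03 -1.227e+00  1.000e-03]
```

```bash
python3 -m inch '[[[2,0,12],[0,-0.08,0],12],[[6,0,36],[0,-0.2,0],12],[[11,0,68],[0,-0.33,0],12],[[16,0,102],[0,-0.46,0],12],[[21,0,136],[0,-0.59,0],12],[[27,0,170],[0,-0.72,0],12],[[32,0,204],[0,-0.85,0],12],[[37,0,238],[0,-0.98,0],12],[[42,0,270],[0,-1.1,0],12],[[47,8,300],[0,-1.2,0],12],[[50,18,320],[0,-1.227,0],12],[[52,30,332],[0,-1.227,0],12],[[52.7,38,335],[0,-1.227,0],12],[[52.7,40,335.2],[0,-1.227,0],12],[[52.7,40,335.2],[0,-1.227,0],12],[[52.7,40,335.2],[0,-1.227,0],12]]'
python3 - <<'E'
from h import *
p=bot.camera("wrist");cv2.imwrite("pics/w8.png",p["frame"][:,:,::-1])
E
python3 d.py 572.5 323.5 10 86.5
```

```text
time: 31.2
ee_pos: [0.573, 0.3226, 0.0908]
tcp_rot: [-90.1, -0.0, 86.4]
wrist_force: [0.3, -0.2, -0.8]
opening: 0.0165
t 31.25 q [29. 19. 11. 82. -0. 33.] grip 16.3 F [-0.  -1.  -0.2]
now [573.1 322.8  91. ] shift [ 0.6 81.   0.8] turn [ 0.002 -0.001  0.001]
```

View pics/w8.png

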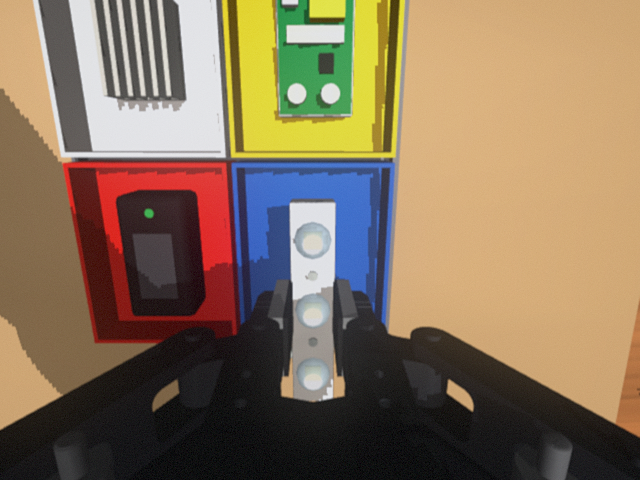

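```bash
python3 -m inch '[[[1,10,0.5],[0,0,0],12],[[1,25,0.5],[0,0,0],12],[[1,40,0.5],[0,0,0],12],[[1,52,0.5],[0,0,0],12],[[1,61,0.5],[0,0,0],12],[[1,68,0.5],[0,0,0],12],[[1,73,0.5],[0,0,0],12],[[1,76,0.5],[0,0,0],12],[[1,78,0.5],[0,0,0],12],[[1,80,0.5],[0,0,0],12],[[1,80,0.5],[0,0,0],12]]'
python3 d.py 572.5 323.5 10 86.5
```

```text
time: 32.35
ee_pos: [0.5729, 0.3239, 0.011]
tcp_rot: [-90.1, -0.1, 86.4]
wrist_force: [0.4, 0.1, 0.5]
opening: 0.0163
t 32.35 q [29. 21.  4. 73. -0. 33.] grip 16.3 F [0.4 0.1 0.5]
now [572.9 323.9  11. ] shift [-0.4  1.   0.4] turn [ 0.003 -0.001  0.001]
```

Release, rise, and retreat for the final check.

```bash
python3 -m inch '[[[0,0.8,0],[0,0,0],12],[[0,0.8,0],[0,0,0],28],[[0,0.8,0],[0,0,0],28],[[0,0.8,0],[0,0,0],28],[[0,0.8,0],[0,0,0],28],[[0,-8,0],[0,0,0],28],[[0,-28,0],[0,0,0],28],[[0,-60,0],[0,0,0],28],[[0,-100,0],[0,0,0],28],[[0,-140,0],[0,0,0],28],[[-40,-160,0],[0,0,0],28],[[-90,-165,0],[0,0,0],28],[[-140,-165,-10],[0,0,0],28],[[-190,-165,-30],[0,0,0],28],[[-240,-165,-60],[0,0,0],28],[[-280,-165,-80],[0,0,0],28],[[-300,-165,-100],[0,0,0],28],[[-300,-165,-100],[0,0,0],28]]'
python3 - <<'E'
from h import *
p=bot.camera("top");cv2.imwrite("pics/t9.png",p["frame"][:,:,::-1])
for t,z in dict(led_strip_mid=.016,driver_board_mid=.018,adapter_mid=.03,heat_sink_mid=.028,burnt_strip_mid=.01,burnt_board_mid=.012).items():
    for d in bot.cut_out(p,t)[:1]:print(t,*rect(p,d["region"],z),d["box"],round(d["confidence"],2))
s=bot.camera("scene");cv2.imwrite("pics/s9.png",s["frame"][:,:,::-1])
a=cv2.imread("pics/t9.png")[170:360,80:540];b=cv2.imread("pics/s9.png")[140:275,370:530]
cv2.imwrite("pics/c9.png",np.vstack([cv2.resize(a,(640,264)),cv2.copyMakeBorder(cv2.resize(b,(380,320)),0,0,0,260,0)]))
E
```

```text
time: 34.15
ee_pos: [0.6551, 0.014, 0.1759]
tcp_rot: [-90.2, -0.0, 86.2]
wrist_force: [-0.1, 0.1, 0.1]
opening: 0.0278
led_strip_mid [460.7 334.4] [114.1  95.5] -3.7 [90.6, 267.7, 157.0, 339.1] 0.65
driver_board_mid [458.3 330.4] [73.3 46.6] -2.2 [110.4, 281.9, 141.7, 324.4] 0.57
adapter_mid [566.7 229.6] [78.7 44.1] -3.8 [171.2, 216.1, 202.8, 261.5] 0.72
heat_sink_mid [452.7 236.1] [50.6 40.7] -3.4 [166.3, 290.8, 195.1, 321.9] 0.81
burnt_strip_mid [ 609.3 -326.3] [90.5 21.1] 3.9 [502.1, 192.9, 517.0, 244.9] 0.83
```

View pics/c9.png

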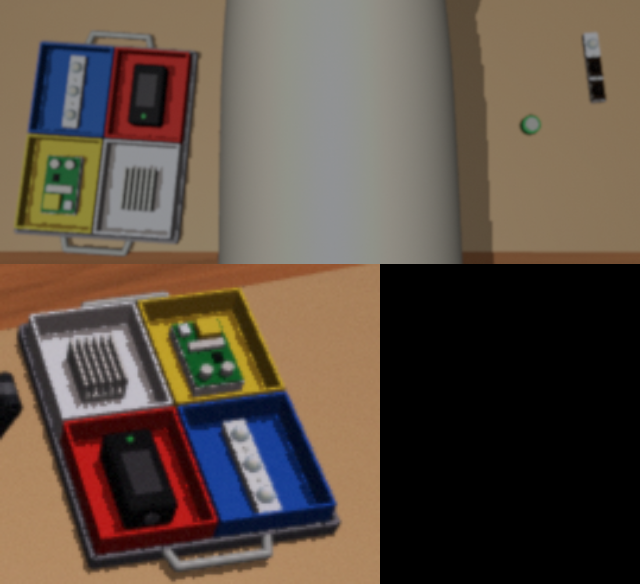

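```bash
python3 -c "
from workcell import bot
print(bot.job_done())"
```

```text
the job is handed in; nothing more can be done
None
```

All four good parts are in their bins: the LED strip in blue, the driver board in yellow, the adapter in red and the heat sink in white. I lowered each to the bin floor before releasing it, and handed the job in at about 34 s.

- **Final pictures:** The top and scene views show every part flat, right way up and near the middle of its bin. The networks put the board, adapter and heat sink within about 3 mm of the bin centres.
- **Failed check, LED strip:** The network mistook the yellow bin for the strip in the last picture. I confirmed the strip's position by eye and from where the tool released it, about 1 mm from the blue bin's centre.
- **Parts to leave alone:** The burnt strip measured within 2 mm of its start. The arm hid the scorched board in the last top view. My last measurement, before the second pick, had it within 1 mm of its start. It was also in view before the last pick, and the arm did no low work near it after that.

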